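# Index a clay candle ring on the dividing wheel and hold it for the next cup

### The arm

A 7-joint arm with a two-finger parallel gripper is mounted at the origin on the work surface. World frame = base frame: x ahead of the robot, y to its left, z up, the work surface at z = 0. Lengths are in m, angles in rad, forces in N, time in s.
With the tool pointing down it reaches from about 0.4 to 0.85 m from the base axis. Payload 10.4 kg.
Tool frame: the origin (TCP) lies on the front face of the gripper's body, between the roots of the fingers; the fingertips stand 70 mm ahead of it and the grasp point (between the pads) lies 51 mm ahead of it (grasp_offset is the distance from the TCP to the grasp point, in m); z points along the fingers, y is the direction in which the jaws open and shut (so a half turn about z gives the same grasp; the last joint's range is limited). The gripper opens to 87 mm and grips with 3 to 60 N. Pads are 19 mm wide; open, the fingers measure 117 mm over their backs; the gripper's body (75 mm by 190 mm) begins 51 mm behind the grasp point.
Start: joints at [1.151, 0.332, -0.065, 1.46, 0.022, 1.35, -0.088], TCP at [0.242, -0.576, 0.292] pointing down, gripper open.
Joint ranges: [-2.6, 2.6], [-0.5, 2.12], [-1.47, 1.34], [0.16, 2.42], [-1.27, 4.41], [0.06, 2.06], [-2.6, 2.6]. Speed limits (rad/s): [2.22, 2.22, 2.79, 2.79, 3.14, 3.14, 3.14].

### API

Orientations are given as a unit quaternion [x, y, z, w].
In Python, from bench import * gives the robot as it stands. The module is installed in compiled form; this text tells all that it offers.
- The arm moves only by the tool arm_command, never from a script. Its argument "commands" is a list of rows, each a list of 3 entries, a list of its own where there are three numbers: the opening in per cent of the stroke, from 0 (shut) to 100 (fully open), then the shift along the tool's x, y, z in m, then the turn, a rotation vector about the tool's x, y, z in rad. A call has exactly 10 rows; each row is the pose to reach, as a shift and turn from the pose commanded when the call began, along the tool's axes at that moment; what a row does not reach only later rows make up. A row lasts 1/12 s, in which the tool goes at most 41.7 mm and 7.16 degrees, less where a joint would pass 70% of its speed; a pose out of reach is approached as far as the arm can. A call with a gripper value outside its range is refused whole. The fingers move at their own pace and stop on an object; "squeeze" is the grip in N (left out, the last holds). Time passes only in rows, so rows that repeat a pose let the fingers close, or fill a call up. It gives the time, the measured TCP pose, the force and the opening at its end, in the units of the state.
- read_state(): the state, without advancing time (a new reading comes with each control period).
- camera(name): name is "scene" or "side" or "wrist"; returns a dict with "pixels" (384x512x3 uint8, red, green, blue), "fx", "fy", "cx", "cy" (pixels), "rvec" (rotation vector, rad) and "tvec" (3), from world to camera coordinates, as OpenCV has them; the wrist camera has in their place "mount" (4x4, takes a point from camera to tool coordinates, whose origin is the TCP and whose axes are the flange's). Camera axes: x right, y down, z forward; pixel columns grow to the right and rows downward; lengths in m; the calibration is good to about 2 mm. A picture is of the moment at which its call begins: read the wrist's pose just before it. There is no depth.
- close_job(): hands the job in, once; it reports no verdict.
The state is a dict: "time": time; "joint_positions": joint angles; "joint_vel": joint speeds; "joint_torque": joint torques, N m; "ee_pos": TCP position; "eef_rot": TCP orientation; "ft_force": force on the tool from outside, world axes, zero at the start; "torque": the same for the moment, N m; "width": finger opening in m.
Only numpy, scipy, OpenCV 4.12 (cv2) and the standard library are available. Lean on these libraries where they do the work, as an engineer would, in place of code of your own. Each camera call takes 0.05 s, during which the arm holds its last target.

### The job

We are luting six candle cups onto a clay ring and the first cup is already on: set the ring down gently on the dividing wheel, flat and centred on the engraved circles, with its cup on the red zero line, and let go of it. Then take the black hand knob in the middle and turn the wheel clockwise (seen from above), feeling for the clicks, to the third click without running past it, and finish while still gripping the knob there, so that the wheel stays put while I press the next cup on. Turn the wheel by its knob, not by pushing the ring, and leave everything else where it lies.

Things in the scene. Friction and masses are not known exactly. Their poses are not given: they have to be found in the camera images.
- dwheel: Dividing wheel: a bench banding wheel on a low dark cast foot (176 mm across) fixed to the table, at a new place and yaw each time. Origin on the wheel's axis at the table, z up, x towards its plunger post (roughly away from the robot). Under the head is a dark scalloped index plate, 224 mm across, 18 hollows: a click stop every 20 degrees (0.349 rad).
- post (a point): Top of the wheel's plunger post, 160 mm from the axis along dwheel's x, 61 mm above the table. Post 26 mm wide and 20 thick; the plunger's steel barrel runs from 129 mm out with a red pointer on it (top 70 mm above the table), its red pull ends 185 mm out. Fixed, except that the plunger rides in and out 6 mm as it clicks. Not to be handled.
- wheel_top (a point): Centre of the aluminium head's flat top, 75 mm above the table. Head 200 mm across, engraved circles of 90, 114, 140, 166 and 188 mm diameter (the ring's bore is 114, outside 166) and 18 rim ticks. The frame turns with the head: z up, x along the red zero line that runs from the middle to the rim. At the start x points at the plunger post.
- wheel (a joint): Turn of the head in rad, clockwise seen from above positive, 0 at the starting stop; stops at 0, 0.349, 0.698, 1.047 and on. About 0.3 N m takes it out of a stop; this falls to nothing halfway to the next, then it pulls itself into that one. It stays in a stop by itself, and a ring lying on it turns along. Range -1.4 to 2.8.
- knob: Hand knob on the middle of the head, turning with it: a black bar 18 mm thick along the head's x, 46 mm long along the head's y, flat sides 34 to 58 mm above the head's top, on a steel stem 18 mm across with a foot 34 mm across and 4 mm high. Origin on the axis at the head's top face, axes as point wheel_top.
- knob_grip (a point): Middle of the black bar of the knob, on the axis, 46 mm above the head's top face: where to grip it (from above, across the 18 mm).
- ring: Grey leather-hard clay ring, 166 mm outside, 114 mm bore: a band 26 mm wide, 22 mm high, flat below, about 0.42 kg; five scored patches show where more cups go. It starts on the plywood bat. Origin on its axis at its underside, z up, x towards the candle cup already on it. It can be lifted by pinching the band (26 mm, radially) opposite the cup.
- first_cup (a point): The candle cup fixed on the ring: centre of its foot, on the ring's top face, 70 mm from the ring's axis along the ring's x. The cup is a clay collar about 33 mm across and 18 mm high.
- bat: The plywood bat fixed to the table, 210 mm (its x) by 300 mm (its y), 12 mm thick; origin at the centre of its underside, so its top is 12 mm above that. The ring lies on its -y part, two spare cups on its +y part.
- cup_a: Spare clay candle cup, about 33 mm across, 18 mm high, loose on the bat; origin under its centre. Leave alone.
- cup_b: The other spare clay candle cup, the same size, loose on the bat; origin under its centre. Leave alone.
- mug: Grey clay mug, 80 mm across and 95 mm high with a handle, on the table to the left; origin under its centre. Leave alone.
- bowl: White plastic bowl, 130 mm across, 55 mm high, at the far side; origin under its centre. Leave alone.
- wood_tool: Wooden modelling tool, 185 mm long, lying at the left; origin under the middle of its handle. Leave alone.
- scraper: Steel scraper, 105 by 55 by 5 mm, lying at the right; origin under its centre. Leave alone.
- offcut: Flat offcut of clay, about 155 by 55 by 8 mm, lying at the right; origin near its centre underneath. Leave alone.
Mind the look-alikes: they are no part of the job. Leave any green or pink look-alike of the ring alone.

How it is judged:
On the way, in this order (a step that is already met when the one before it is completed fails the run):
1. the ring lies flat and centred on the wheel, its cup on the zero line, let go, the wheel still at its starting stop (horizontal distance between ring and wheel_top below 0.008 m and z of ring in the frame of wheel_top between -0.003 and 0.003 m and angle between ring's own z axis and vertical below 0.05 rad and x of first_cup in the frame of wheel_top above 0 m and y of first_cup in the frame of wheel_top between -0.014 and 0.014 m and contact force between the fingers and ring below 0.2 N and value of joint wheel between -0.1 and 0.1 rad and linear speed of ring below 0.02 m/s), for 0.3 s.
2. the wheel has been turned clockwise to its third stop by the gripped knob (value of joint wheel between 0.977 and 1.117 rad and contact force between the fingers and knob above 4 N and distance between the grasp point and knob_grip below 0.03 m), for 0.2 s.
At the end, for the whole second after the job is handed in: Wheel at rest at the third stop (1.047 rad clockwise, within 0.07), the fingers gripping the knob bar (over 4 N, grasp point within 30 mm of its middle); the ring, untouched, flat on the head (3 mm, 0.05 rad), centred within 8 mm, its cup within 14 mm of the zero line (all of step 2 and horizontal distance between ring and wheel_top below 0.008 m and z of ring in the frame of wheel_top between -0.003 and 0.003 m and angle between ring's own z axis and vertical below 0.05 rad and x of first_cup in the frame of wheel_top above 0 m and y of first_cup in the frame of wheel_top between -0.014 and 0.014 m and contact force between the fingers and ring below 0.2 N and velocity of joint wheel between -0.3 and 0.3 rad/s); the arm keeps its last pose, push and grip.
It fails at once if the wheel is run past the third stop (more than half a stop beyond it) or turned back more than half a stop from the start (value of joint wheel above 1.222 rad or value of joint wheel below -0.175 rad).
It fails at once if the ring is dropped (falls more than about 20 mm) (linear speed of ring above 0.6 m/s and contact force between the fingers and ring below 0.1 N).
It fails at once if the wheel is pushed round by the ring (value of joint wheel above 0.2 rad and contact force between the fingers and ring above 0.5 N).
It fails at once if a spare cup, the mug, bowl, modelling tool, scraper or offcut is moved more than 25 mm (distance of any of cup_a, cup_b, mug, bowl, wood_tool, scraper, offcut from where it was at the start of the episode above 0.025 m).
It also fails if it takes over 58 s, if anything falls off the work surface, if the arm or the gripper's body presses on something with over 40 N, if the wrist force passes 120 N, or if a joint passes its speed limit or range.

## Working session

There is one attempt and no reset: what is moved stays moved. The work goes in short steps, Python scripts to look and compute and a tool call to move; the robot and the scene stay as the last step left them, time stands still between calls to the robot, and variables do not carry over. Pictures are saved under pics/ and viewed, and the job is handed in when it is done.

Besides the shell and the picture viewer there is one more tool, called as name(argument=value, ...), one argument or row to a line, values as JSON. arm_command: Moves the arm, as the interface text tells. Its arguments: {"type":"object","properties":{"commands":{"type":"array","items":{"type":"array"}},"squeeze":{"type":"number"}},"required":["commands"]}

```bash
mkdir -p pics; python3 - <<'E'
from bench import *
import cv2,numpy as np,json
s=read_state();print(s)
for n in ["scene","side","wrist"]:
    c=camera(n); p=c.pop("pixels"); cv2.imwrite(f"pics/{n}0.png",p[:,:,::-1]); print(n,{k:np.array(v).tolist() for k,v in c.items()})
    np.savez(f"pics/{n}0.npz",pixels=p,**{k:np.array(v) for k,v in c.items()})
E
```

```text
{'time': 0.0, 'joint_positions': array([ 1.1513683 ,  0.33288462, -0.06469626,  1.46094629,  0.02159462,
        1.34989607, -0.08848981]), 'joint_vel': array([-1.27177897e-03, -1.16441922e-03, -8.58638988e-05, -9.37912166e-04,
       -1.40643902e-03,  8.86712472e-04,  7.06279000e-04]), 'joint_torque': array([-1.25103801e-03, -6.23261118e+01,  2.41674646e-02, -3.89893878e+01,
       -6.14076946e-02,  3.99526872e-02,  1.55148332e-04]), 'ee_pos': array([ 0.2414453 , -0.57616588,  0.29144352]), 'eef_rot': array([ 9.80377560e-01,  1.97127681e-01, -1.72400003e-04, -6.98577789e-04]), 'ft_force': array([ 0.54845014, -0.35755854, -0.30530581]), 'torque': array([0.01053586, 0.06960897, 0.0161808 ]), 'width': 0.08687014095044882}
scene {'fx': 463.7002205519917, 'fy': 463.7002205519917, 'cx': 254.87970220387433, 'cy': 193.65634074461224, 'rvec': [2.128498026529704, 1.4555314997427695, -0.4910833090453152], 'tvec': [-0.1729983403112255, -0.33013936991789145, 1.884071461492463]}
side {'fx': 350.9392034702459, 'fy': 350.9392034702459, 'cx': 252.4640341747187, 'cy': 187.89691691786638, 'rvec': [0.34284107480162096, -2.84604116352841, 1.0159054034580797], 'tvec': [0.47481405797699394, 0.14785042590898242, 1.174996705112987]}
wrist {'fx': 265.7923536832607, 'fy': 265.7923536832607, 'cx': 255.64691739398714, 'cy': 193.5981069446246, 'mount': [[-5.3585566658923075e-05, -0.9524391068977228, -0.3047289693817306, 0.08437079061657475], [0.9999999366249379, 5.621666101192162e-05, -0.0003515534144570873, 6.674759585112433e-05], [0.00035196406526463286, -0.3047289689077029, 0.9524390435244354, -0.09201500575699734], [0.0, 0.0, 0.0, 1.0]]}
```

View pics/scene0.png

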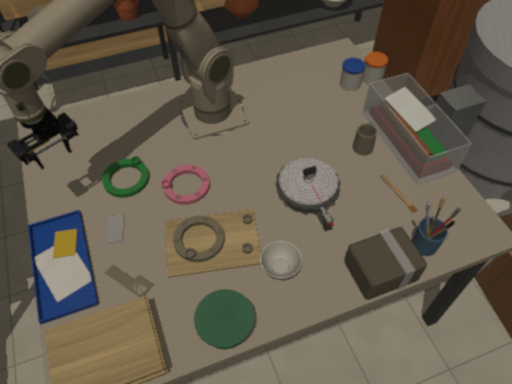

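View pics/side0.png

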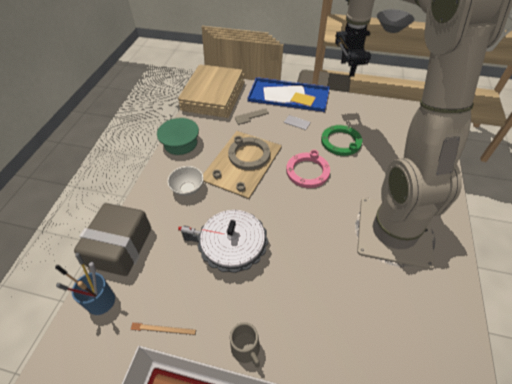

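View pics/wrist0.png

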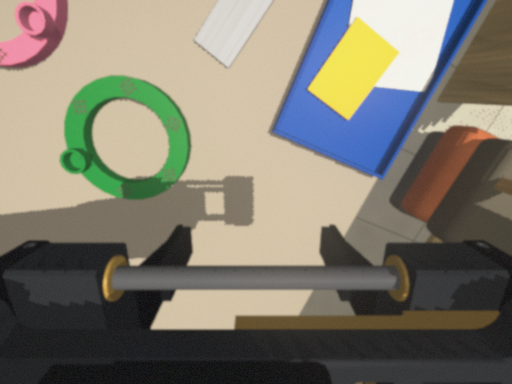

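Ring candidates in the scene view are grey on the bat (200,238), pink (187,183) and green (125,177). The description calls for the grey one on the plywood bat. I'll check it in close crops.

```bash
python3 - <<'E'
import cv2,numpy as np
a=cv2.imread("pics/scene0.png");b=cv2.imread("pics/side0.png")
c1=cv2.resize(a[195:285,155:275],(480,360),interpolation=cv2.INTER_CUBIC)  #x4
c2=cv2.resize(b[125:215,160:280],(480,360)[0:2],interpolation=cv2.INTER_CUBIC)
c3=cv2.resize(a[145:235,260:360],(400,360),interpolation=cv2.INTER_CUBIC)
c4=cv2.resize(b[200:275,170:270],(400,300),interpolation=cv2.INTER_CUBIC)
cv2.imwrite("pics/crop_ring.png",c1);cv2.imwrite("pics/crop_ring_side.png",c2)
cv2.imwrite("pics/crop_wheel.png",np.vstack([np.hstack([c3,np.zeros((360,0,3),np.uint8)])]));cv2.imwrite("pics/crop_wheel_side.png",c4)
E
```

```text
(no output)
```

View pics/crop_ring.png

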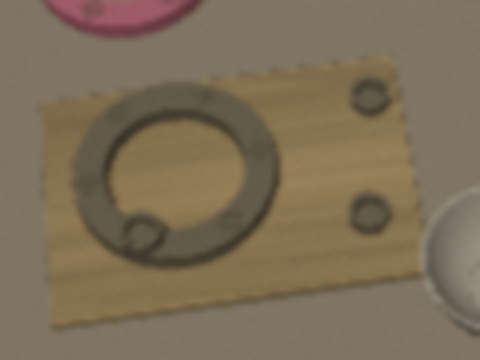

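View pics/crop_wheel.png

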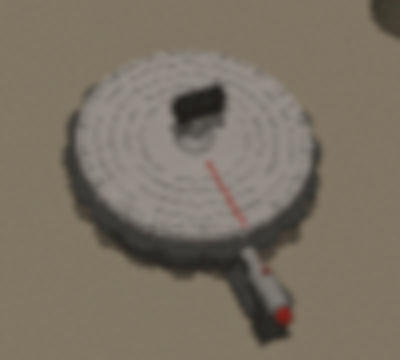

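View pics/crop_ring_side.png

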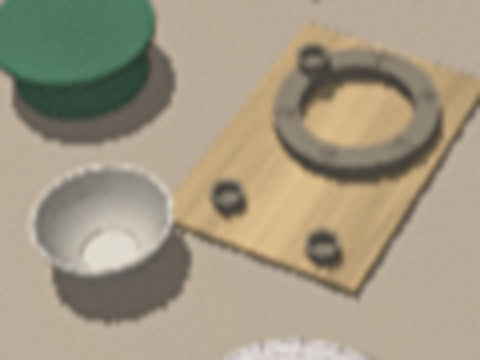

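The crops confirm it: grey ring on the bat, its cup at crop (143,233), which is scene (191,253), and two spare cups at the right end. The wheel's red line runs from the knob towards the post. Next, rough positions.

```bash
cat > h.py <<'E'
import numpy as np,cv2
from scipy.spatial.transform import Rotation as R
def ray_static(c,uv):
    Rm=cv2.Rodrigues(np.array(c["rvec"],float))[0];t=np.array(c["tvec"])
    d=np.stack([(uv[:,0]-c["cx"])/c["fx"],(uv[:,1]-c["cy"])/c["fy"],np.ones(len(uv))],1)
    return -Rm.T@t, d@Rm
def ray_wrist(c,s,uv):
    M=np.array(c["mount"]);Rt=R.from_quat(s["eef_rot"]).as_matrix()
    d=np.stack([(uv[:,0]-c["cx"])/c["fx"],(uv[:,1]-c["cy"])/c["fy"],np.ones(len(uv))],1)
    return Rt@M[:3,3]+np.array(s["ee_pos"]), d@(Rt@M[:3,:3]).T
def plane(o,d,z): return (o+d*((z-o[2])/d[:,2])[:,None])[:,:2]
def rows(uv): return np.atleast_2d(np.array(uv,float))
def circ(p):
    A=np.c_[2*p,np.ones(len(p))];x=np.linalg.lstsq(A,(p**2).sum(1),rcond=None)[0]
    r=np.sqrt(x[2]+x[0]**2+x[1]**2);return x[:2],r,np.hypot(*(p-x[:2]).T)-r
E
python3 - <<'E'
from h import *
c=np.load("pics/scene0.npz");d=np.load("pics/side0.npz")
f=lambda x,y:(155+(x-0)/4,195+y/4)
g=lambda x,y:(160+x/4,125+y/4)
w=lambda x,y:(260+x/4,145+y/4)
def P(c,uv,z):return plane(*ray_static(c,rows(uv)),z).round(3).tolist()
print("ring edge",P(c,[f(76,172),f(278,165),f(175,82),f(177,262)],.034), "cup",P(c,f(143,230),.052),"side ring",P(d,g(357,103),.034),P(d,g(314,57),.052))
print("bat",P(c,[f(40,104),f(392,57),f(430,275),f(54,327)],.012),"spare",P(c,[f(370,95),f(370,210)],.03))
print("wheel",P(c,[w(75,135),w(315,150)],.075),P(c,w(199,103),.133),"line",P(c,[w(208,163),w(245,224)],.075),"post",P(c,w(283,316),.06),"side knob",P(d,(231,223),.133))
E
```

```text
ring edge [[0.54, -0.302], [0.594, -0.148], [0.486, -0.202], [0.648, -0.25]] cup [[0.622, -0.267]] side ring [[0.56, -0.231]] [[0.613, -0.267]]
bat [[0.451, -0.312], [0.514, -0.02], [0.72, -0.066], [0.655, -0.354]] spare [[0.555, -0.055], [0.657, -0.093]]
wheel [[0.469, 0.092], [0.559, 0.275]] [[0.517, 0.181]] line [[0.538, 0.185], [0.606, 0.186]] post [[0.69, 0.181]] side knob [[0.509, 0.175]]
```

arm_command(
  commands=[
    [50, [0.02, -0.009, 0], [0, 0, -0.03]],
    [50, [0.05, -0.022, 0], [0, 0, -0.08]],
    [50, [0.085, -0.037, 0], [0, 0, -0.13]],
    [50, [0.12, -0.052, 0], [0, 0, -0.19]],
    [50, [0.155, -0.067, 0], [0, 0, -0.25]],
    [50, [0.19, -0.082, 0], [0, 0, -0.31]],
    [50, [0.225, -0.097, 0], [0, 0, -0.37]],
    [50, [0.26, -0.112, 0], [0, 0, -0.43]],
    [50, [0.29, -0.125, 0], [0, 0, -0.48]],
    [50, [0.31, -0.134, 0], [0, 0, -0.53]],
  ],
  squeeze=45,
)

```text
time: 0.98
ee_pos: [0.4781, -0.3293, 0.2922]
eef_rot: [0.893, 0.45, 0.0, -0.0]
ft_force: [0.1, 0.1, -0.4]
width: 0.0438
```

```bash
cat >> h.py <<'E'
def st():
    from bench import read_state
    s=read_state();Rm=R.from_quat(s["eef_rot"]).as_matrix()
    print("t",round(s["time"],2),"pos",s["ee_pos"].round(4),"xyaw",np.degrees(np.arctan2(Rm[1,0],Rm[0,0])).round(2),"yyaw",np.degrees(np.arctan2(Rm[1,1],Rm[0,1])).round(2),"tilt",Rm[:2,2].round(4),"F",s["ft_force"].round(1),"T",s["torque"].round(2),"w",round(s["width"],4),"q",s["joint_positions"].round(2))
    return s,Rm
def go(pos,yyaw=None):
    "shift in tool axes & turn about tool z"
    s,Rm=st()
    d=Rm.T@(np.array(pos)-s["ee_pos"]);cur=np.arctan2(Rm[1,1],Rm[0,1])
    tz=0 if yyaw is None else -((np.radians(yyaw)-cur+np.pi)%(2*np.pi)-np.pi)
    Rd=R.from_matrix(np.array([[-np.sin(cur-tz),np.cos(cur-tz),0],[np.cos(cur-tz),np.sin(cur-tz),0],[0,0,-1]]).T)
    Rd=R.from_matrix(np.column_stack([[-np.sin(cur-tz),np.cos(cur-tz),0],[np.cos(cur-tz),np.sin(cur-tz),0],[0,0,-1]]))
    print("shift",d.round(4),"turn z",round(tz,4),"full rotvec",(R.from_matrix(Rm).inv()*Rd).as_rotvec().round(4))
def snap(name,n="wrist"):
    from bench import camera,read_state
    s=read_state();c=camera(n);cv2.imwrite(f"pics/{name}.png",c["pixels"][:,:,::-1]);return c,s
E
python3 -c "
from h import *
go([.531,-.274,.29],-37)"
```

```text
t 0.98 pos [ 0.4781 -0.3293  0.2922] xyaw 53.5 yyaw -36.5 tilt [0.0006 0.0009] F [ 0.1  0.1 -0.4] T [ 0.03 -0.03 -0.03] w 0.0438 q [ 0.8   0.25 -0.33  1.57  0.08  1.33 -0.17]
shift [0.0759 0.0096 0.0023] turn z 0.0088 full rotvec [-0.0001 -0.0011  0.0088]
```

arm_command(
  commands=[
    [50, [0.015, 0.002, 0], [0, 0, 0]],
    [50, [0.035, 0.005, 0], [0, 0, 0]],
    [50, [0.055, 0.008, 0], [0, 0, 0]],
    [50, [0.07, 0.01, 0], [0, 0, 0]],
    [50, [0.076, 0.01, 0], [0, 0, 0]],
    [50, [0.076, 0.01, 0], [0, 0, 0]],
    [50, [0.076, 0.01, 0], [0, 0, 0]],
    [50, [0.076, 0.01, 0], [0, 0, 0]],
    [50, [0.076, 0.01, 0], [0, 0, 0]],
    [50, [0.076, 0.01, 0], [0, 0, 0]],
  ],
)

```text
time: 1.82
ee_pos: [0.5287, -0.2792, 0.2923]
eef_rot: [0.895, 0.446, -0.0, 0.0]
ft_force: [-0.1, -0.6, -0.2]
width: 0.0433
```

```bash
python3 -c "
from h import *
c,s=snap('w1');st()
np.savez('pics/w1.npz',**c,ee_pos=s['ee_pos'],eef_rot=s['eef_rot'])"
```

```text
t 1.87 pos [ 0.5288 -0.279   0.2923] xyaw 53.03 yyaw -36.97 tilt [-0.     -0.0004] F [ 0.9 -0.   1.3] T [-0.08 -0.01 -0.03] w 0.0436 q [ 0.71  0.3  -0.36  1.52  0.11  1.34 -0.31]
```

View pics/w1.png

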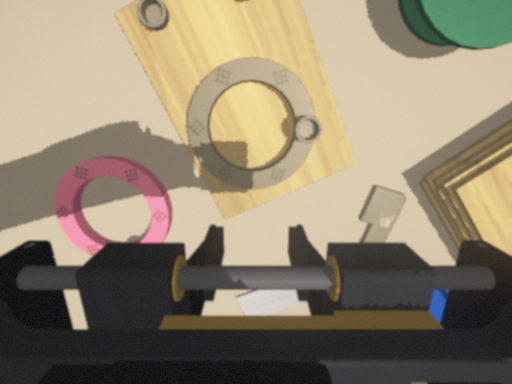

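The ring is at (251,125) with its cup at (307,128), scored patches visible on the rest of the band. The pink look-alike is at (113,210). Now the precise fit.

```bash
python3 - <<'E'
from h import *
c=np.load("pics/w1.npz");img=c["pixels"];hsv=cv2.cvtColor(img,cv2.COLOR_RGB2HSV)
for p in [(200,125),(250,125),(251,66),(307,128),(265,180)]: print(p,img[p[1],p[0]],hsv[p[1],p[0]])
# polar radial profile on saturation, find edges
ctr=np.array([251.,123.]);S=cv2.GaussianBlur(hsv[:,:,1].astype(np.float32),(3,3),0)
out=[];inn=[]
for a in np.radians(np.arange(0,360,4)):
    r=np.arange(30,85,.25);x=ctr[0]+r*np.cos(a);y=ctr[1]+r*np.sin(a)
    v=cv2.remap(S,x.astype(np.float32)[None],y.astype(np.float32)[None],cv2.INTER_LINEAR)[0]
    g=np.gradient(v)
    i=np.argmin(np.where((r<53),g,0)); o=np.argmax(np.where(r>55,g,0))
    inn.append((x[i],y[i]));out.append((x[o],y[o]))
for nm,p in(("in",inn),("out",out)):
    q=plane(*ray_wrist(c,c,rows(p)),.034);a=np.arange(len(q))*4
    k=np.ones(len(q),bool)
    for _ in range(6):
        m,r,e=circ(q[k]);e=np.hypot(*(q-m).T)-r;k=abs(e)<max(.0015,2*np.std(e[k]))
    print(nm,m.round(4),r.round(4),k.sum(),np.std(e[k]).round(5))
cup=plane(*ray_wrist(c,c,rows([(307,128)])),.052)[0];print("cup",cup,np.degrees(np.arctan2(*(cup-m)[::-1])))
v=cv2.resize(img[40:210,170:340],(680,680)[:2],interpolation=cv2.INTER_CUBIC)[:,:,::-1].copy()
v=cv2.resize(v,(595,595))
for p in inn: cv2.circle(v,tuple(((np.array(p)-[170,40]+.5)*3.5).astype(int)),2,(0,0,255),-1)
for p in out: cv2.circle(v,tuple(((np.array(p)-[170,40]+.5)*3.5).astype(int)),2,(255,0,0),-1)
cv2.imwrite("pics/w1c.png",v)
E
```

```text
(200, 125) [160 148 122] [ 21  61 160]
(250, 125) [236 215 150] [ 23  93 236]
(251, 66) [192 177 148] [ 20  58 192]
(307, 128) [200 186 157] [ 20  55 200]
(265, 180) [182 168 140] [ 20  59 182]
in [ 0.5617 -0.2264] 0.0546 90 0.00042
out [ 0.5606 -0.2271] 0.0817 85 0.00037
cup [ 0.61576182 -0.26751534] -36.24698710509657
```

View pics/w1c.png

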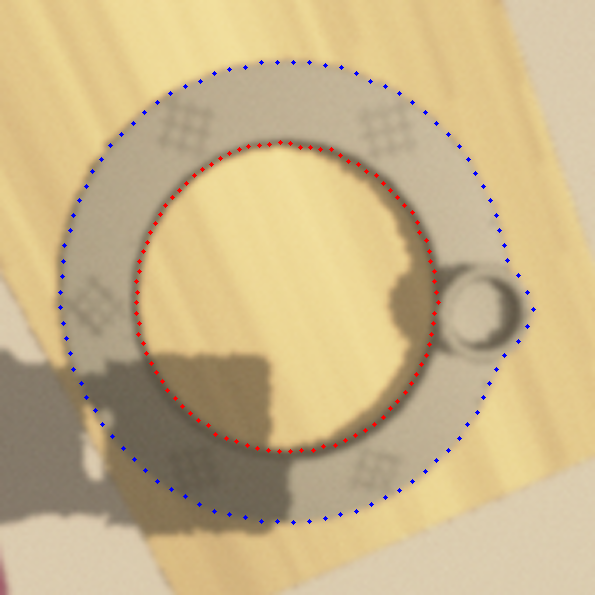

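```bash
python3 - <<'E'
from h import *
c=np.load("pics/w1.npz")
f=lambda x,y:(x/3.5+170-.5,y/3.5+40-.5)
w=lambda uv,z:plane(*ray_wrist(c,c,rows(uv)),z)[0]
cup=w(f(482,311),.052);p=w(f(97,306),.034);a=w(f(187,127),.034);b=w(f(376,469),.034);d=w(f(386,132),.034);e=w(f(195,466),.034)
m=np.array([.5611,-.2268])
an=lambda v:np.degrees(np.arctan2(v[1],v[0])).round(1)
print(an(cup-m),an(m-p),an(cup-p),an(b-a),an(d-e),(an(b-a)+an(d-e))/2,[np.hypot(*(q-m)).round(4) for q in(cup,p,a,b,d,e)])
E
```

```text
-37.0 -37.4 -37.2 -97.6 22.3 -37.65 [np.float64(0.0684), np.float64(0.0692), np.float64(0.0696), np.float64(0.0698), np.float64(0.0687), np.float64(0.0692)]
```

```bash
python3 -c "
from h import *
go([.513,.12,.32],0)"
```

```text
t 1.87 pos [ 0.5288 -0.279   0.2923] xyaw 53.03 yyaw -36.97 tilt [-0.     -0.0004] F [ 0.9 -0.   1.3] T [-0.08 -0.01 -0.03] w 0.0436 q [ 0.71  0.3  -0.36  1.52  0.11  1.34 -0.31]
shift [ 0.3093 -0.2526 -0.0278] turn z -0.6452 full rotvec [ 1.000e-04  4.000e-04 -6.452e-01]
```

arm_command(
  commands=[
    [50, [0.015, -0.012, -0.003], [0, 0, -0.03]],
    [50, [0.04, -0.033, -0.006], [0, 0, -0.08]],
    [50, [0.07, -0.057, -0.01], [0, 0, -0.14]],
    [50, [0.1, -0.082, -0.014], [0, 0, -0.21]],
    [50, [0.13, -0.106, -0.018], [0, 0, -0.27]],
    [50, [0.16, -0.131, -0.022], [0, 0, -0.33]],
    [50, [0.19, -0.155, -0.024], [0, 0, -0.4]],
    [50, [0.22, -0.18, -0.026], [0, 0, -0.46]],
    [50, [0.25, -0.204, -0.028], [0, 0, -0.52]],
    [50, [0.275, -0.225, -0.028], [0, 0, -0.58]],
  ],
)

```text
time: 2.7
ee_pos: [0.5138, 0.0798, 0.3211]
eef_rot: [0.728, 0.686, 0.0, 0.001]
ft_force: [0.8, -0.2, 0.1]
width: 0.0435
```

arm_command(
  commands=[
    [50, [0.018, -0.015, 0], [0, 0, -0.03]],
    [50, [0.03, -0.025, 0], [0, 0, -0.055]],
    [50, [0.034, -0.028, 0], [0, 0, -0.065]],
    [50, [0.034, -0.028, 0], [0, 0, -0.065]],
    [50, [0.034, -0.028, 0], [0, 0, -0.065]],
    [50, [0.034, -0.028, 0], [0, 0, -0.065]],
    [50, [0.034, -0.028, 0], [0, 0, -0.065]],
    [50, [0.034, -0.028, 0], [0, 0, -0.065]],
    [50, [0.034, -0.028, 0], [0, 0, -0.065]],
    [50, [0.034, -0.028, 0], [0, 0, -0.065]],
  ],
)

```text
time: 3.53
ee_pos: [0.4889, 0.1121, 0.3202]
eef_rot: [0.707, 0.707, -0.0, -0.0]
ft_force: [1.4, -0.4, 0.5]
width: 0.0438
```

```bash
python3 -c "
from h import *
c,s=snap('w2');st()
np.savez('pics/w2.npz',**c,ee_pos=s['ee_pos'],eef_rot=s['eef_rot'])"
```

```text
t 3.58 pos [0.4888 0.1123 0.3202] xyaw 90.04 yyaw 0.04 tilt [-0.  0.] F [-0.6  0.2 -0.4] T [-0.07 -0.03  0.03] w 0.0435 q [ 0.36  0.09 -0.71  1.71  0.06  1.36 -0.36]
```

View pics/w2.png

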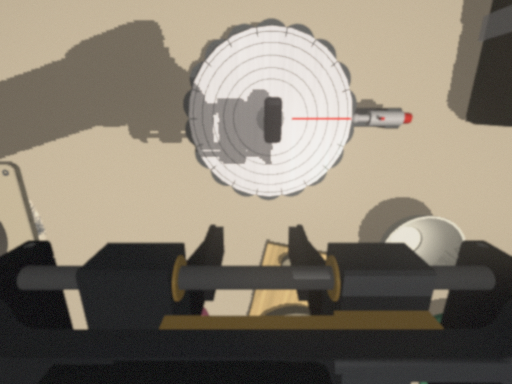

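The wheel head is centred near (271,113). The red line runs from (292,118) to (352,118) and the post is to the right.

```bash
python3 - <<'E'
from h import *
c=np.load("pics/w2.npz");img=c["pixels"];hsv=cv2.cvtColor(img,cv2.COLOR_RGB2HSV)
g=cv2.cvtColor(img,cv2.COLOR_RGB2GRAY).astype(np.float32)
ctr=np.array([271.,111.]);pts=[]
for a in np.radians(np.arange(0,360,3)):
    r=np.arange(72,98,.25);x=ctr[0]+r*np.cos(a);y=ctr[1]+r*np.sin(a)
    v=cv2.remap(cv2.GaussianBlur(g,(3,3),0),x.astype(np.float32)[None],y.astype(np.float32)[None],cv2.INTER_LINEAR)[0]
    i=np.argmin(np.gradient(v));pts.append((x[i],y[i]))
q=plane(*ray_wrist(c,c,rows(pts)),.075);k=np.ones(len(q),bool)
for _ in range(8):
    m,r,e=circ(q[k]);e=np.hypot(*(q-m).T)-r;k=abs(e)<max(.001,2*np.std(e[k]))
print("head",m.round(4),r.round(4),k.sum(),np.std(e[k]).round(5))
red=((hsv[:,:,0]<6)|(hsv[:,:,0]>174))&(hsv[:,:,1]>120)&(hsv[:,:,2]>90)
ys,xs=np.nonzero(red);s=(xs>280)&(xs<352)&(ys>105)&(ys<130)
p=plane(*ray_wrist(c,c,np.c_[xs[s],ys[s]].astype(float)),.075)
l=cv2.fitLine(p.astype(np.float32),cv2.DIST_L2,0,.01,.01).ravel()
print("line",np.degrees(np.arctan2(l[1],l[0])),"pt",l[2:],"off centre perp",np.cross(l[:2],m-l[2:]), "ends",p[p[:,0].argmin()],p[p[:,0].argmax()])
s=(xs>395)&(xs<420)&(ys>105)&(ys<130);pp=plane(*ray_wrist(c,c,np.array([[xs[s].mean(),ys[s].mean()]])),.06);print("pull",pp, np.degrees(np.arctan2(*(pp[0]-m)[::-1])))
dk=(g<55)&(np.hypot(*(np.indices(g.shape)[::-1]-ctr[:,None,None]))<45)
n,L,stt,cen=cv2.connectedComponentsWithStats(dk.astype(np.uint8));i=1+stt[1:,4].argmax();print("knob",stt[i],cen[i],plane(*ray_wrist(c,c,rows(cen[i])),.130))
cv2.imwrite("pics/w2c.png",cv2.resize(img[15:210,180:420,::-1],None,fx=3,fy=3,interpolation=cv2.INTER_CUBIC)) 
E
```

```text
head [0.5064 0.1851] 0.0992 116 0.00034
line 0.015864244 pt [0.5908258  0.18552205] off centre perp -0.0003783133701447547 ends [0.56376558 0.18551445] [0.60160916 0.18552507]
pull [[0.68256431 0.18539254]] 0.08850427284988113<stdin>:17: DeprecationWarning: Arrays of 2-dimensional vectors are deprecated. Use arrays of 3-dimensional vectors instead. (deprecated in NumPy 2.0)
Traceback (most recent call last):
ValueError: attempt to get argmax of an empty sequence
```

```bash
python3 -c "
from h import *
go([.5055,-.1843,.20],-37.4)"
```

```text
t 3.58 pos [0.4888 0.1123 0.3202] xyaw 90.04 yyaw 0.04 tilt [-0.  0.] F [-0.6  0.2 -0.4] T [-0.07 -0.03  0.03] w 0.0435 q [ 0.36  0.09 -0.71  1.71  0.06  1.36 -0.36]
shift [-0.2966  0.0165  0.1202] turn z 0.6534 full rotvec [-1.000e-04 -0.000e+00  6.534e-01]
```

arm_command(
  commands=[
    [50, [-0.02, 0.001, 0.008], [0, 0, 0.04]],
    [50, [-0.05, 0.003, 0.02], [0, 0, 0.11]],
    [50, [-0.085, 0.005, 0.034], [0, 0, 0.19]],
    [50, [-0.12, 0.007, 0.049], [0, 0, 0.26]],
    [50, [-0.155, 0.009, 0.063], [0, 0, 0.34]],
    [50, [-0.19, 0.011, 0.077], [0, 0, 0.42]],
    [50, [-0.225, 0.0125, 0.091], [0, 0, 0.5]],
    [50, [-0.255, 0.014, 0.103], [0, 0, 0.56]],
    [50, [-0.28, 0.0155, 0.113], [0, 0, 0.62]],
    [50, [-0.2966, 0.0165, 0.12], [0, 0, 0.653]],
  ],
)

```text
time: 4.42
ee_pos: [0.5045, -0.1876, 0.1988]
eef_rot: [0.898, 0.44, -0.001, -0.0]
ft_force: [0.1, 0.6, 0.7]
width: 0.0436
```

arm_command(
  commands=[
    [50, [0, 0, 0], [0, 0, 0]],
    [50, [0, 0, 0], [0, 0, 0]],
    [50, [0, 0, 0], [0, 0, 0]],
    [50, [0, 0, 0], [0, 0, 0]],
    [50, [0, 0, 0], [0, 0, 0]],
    [50, [0, 0, 0], [0, 0, 0]],
    [50, [0, 0, 0], [0, 0, 0]],
    [50, [0, 0, 0], [0, 0, 0]],
    [50, [0, 0, 0], [0, 0, 0]],
    [50, [0, 0, 0], [0, 0, 0]],
  ],
)

```text
time: 5.25
ee_pos: [0.5055, -0.1841, 0.2003]
eef_rot: [0.896, 0.443, -0.0, 0.0]
ft_force: [-0.7, -0.5, -0.4]
width: 0.0435
```

```bash
python3 -c "
from h import *
go([.5055,-.1843,.085],-37.4)
c,s=snap('w3')"
```

```text
t 5.25 pos [ 0.5055 -0.1841  0.2003] xyaw 52.65 yyaw -37.35 tilt [-0.     -0.0001] F [-0.7 -0.5 -0.4] T [-0.01 -0.02  0.02] w 0.0435 q [ 0.63  0.24 -0.42  1.79  0.11  1.13 -0.47]
shift [-2.000e-04  1.000e-04  1.153e-01] turn z 0.0008 full rotvec [0.     0.0001 0.0008]
```

View pics/w3.png

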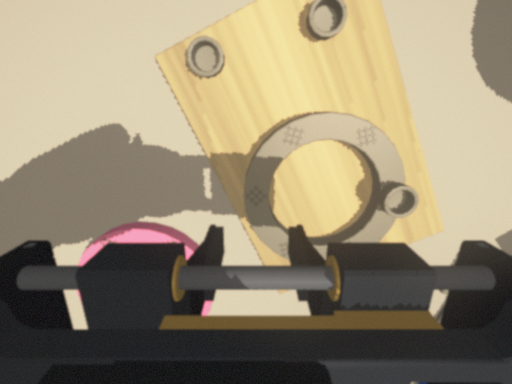

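arm_command(
  commands=[
    [50, [0, 0, 0.01], [0, 0, 0]],
    [50, [0, 0, 0.03], [0, 0, 0]],
    [50, [0, 0, 0.055], [0, 0, 0]],
    [50, [0, 0, 0.078], [0, 0, 0]],
    [50, [0, 0, 0.094], [0, 0, 0]],
    [50, [0, 0, 0.105], [0, 0, 0]],
    [50, [0, 0, 0.112], [0, 0, 0]],
    [50, [0, 0, 0.115], [0, 0, 0]],
    [50, [0, 0, 0.115], [0, 0, 0]],
    [50, [0, 0, 0.115], [0, 0, 0]],
  ],
)

```text
time: 6.13
ee_pos: [0.506, -0.1843, 0.0859]
eef_rot: [0.896, 0.443, 0.0, 0.0]
ft_force: [0.2, -0.6, 0.3]
width: 0.0437
```

```bash
python3 -c "
from h import *
go([.5055,-.1843,.085],-37.4)
c,s=snap('w4')"
```

```text
t 6.13 pos [ 0.506  -0.1843  0.0859] xyaw 52.64 yyaw -37.36 tilt [ 0.0011 -0.0005] F [ 0.2 -0.6  0.3] T [-0.02 -0.01 -0.04] w 0.0437 q [ 0.6   0.39 -0.39  1.88  0.19  0.91 -0.53]
shift [-0.0003 -0.0004  0.0009] turn z 0.0007 full rotvec [ 0.0012 -0.0003  0.0007]
```

View pics/w4.png

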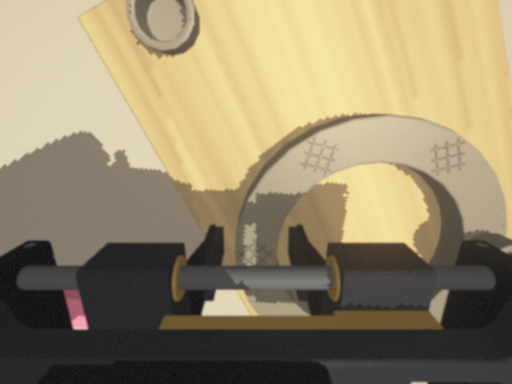

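The band sits between the fingers (outer edge at 238, inner at 282). Closing.

arm_command(
  commands=[
    [20, [0, 0, 0], [0, 0, 0]],
    [20, [0, 0, 0], [0, 0, 0]],
    [20, [0, 0, 0], [0, 0, 0]],
    [15, [0, 0, 0], [0, 0, 0]],
    [10, [0, 0, 0], [0, 0, 0]],
    [5, [0, 0, 0], [0, 0, 0]],
    [0, [0, 0, 0], [0, 0, 0]],
    [0, [0, 0, 0], [0, 0, 0]],
    [0, [0, 0, 0], [0, 0, 0]],
    [0, [0, 0, 0], [0, 0, 0]],
  ],
  squeeze=45,
)

```text
time: 7.02
ee_pos: [0.5058, -0.1843, 0.0856]
eef_rot: [0.896, 0.443, 0.0, 0.0]
ft_force: [-0.4, -0.1, 5.1]
width: 0.024
```

```bash
python3 -c "
from h import *
st()"
```

```text
t 7.02 pos [ 0.5058 -0.1843  0.0856] xyaw 52.64 yyaw -37.36 tilt [ 0.0006 -0.0004] F [-0.4 -0.1  5.1] T [-0.11  0.1  -0.09] w 0.024 q [ 0.6   0.39 -0.39  1.88  0.19  0.91 -0.53]
```

arm_command(
  commands=[
    [0, [0, 0, -0.002], [0, 0, 0]],
    [0, [0, 0, -0.006], [0, 0, 0]],
    [0, [0, 0, -0.012], [0, 0, 0]],
    [0, [0, 0, -0.02], [0, 0, 0]],
    [0, [0, 0, -0.03], [0, 0, 0]],
    [0, [0, 0, -0.04], [0, 0, 0]],
    [0, [0, 0, -0.05], [0, 0, 0]],
    [0, [0, 0, -0.06], [0, 0, 0]],
    [0, [0, 0, -0.065], [0, 0, 0]],
    [0, [0, 0, -0.065], [0, 0, 0]],
  ],
)

```text
time: 7.85
ee_pos: [0.5063, -0.1844, 0.152]
eef_rot: [0.896, 0.443, 0.001, 0.001]
ft_force: [-0.1, 0.0, -5.6]
width: 0.0245
```

```bash
python3 -c "
from h import *
st()
c,s=snap('w5');np.savez('pics/w5.npz',**c,ee_pos=s['ee_pos'],eef_rot=s['eef_rot']);snap('s5','side')
a=cv2.imread('pics/s5.png');cv2.imwrite('pics/s5c.png',cv2.resize(a[100:250,150:350],None,fx=3,fy=3,interpolation=cv2.INTER_CUBIC))"
```

```text
t 7.85 pos [ 0.5063 -0.1844  0.152 ] xyaw 52.64 yyaw -37.36 tilt [ 0.0024 -0.0011] F [-0.1  0.  -5.6] T [0.18 0.2  0.  ] w 0.0245 q [ 0.62  0.3  -0.41  1.83  0.14  1.03 -0.5 ]
```

View pics/w5.png

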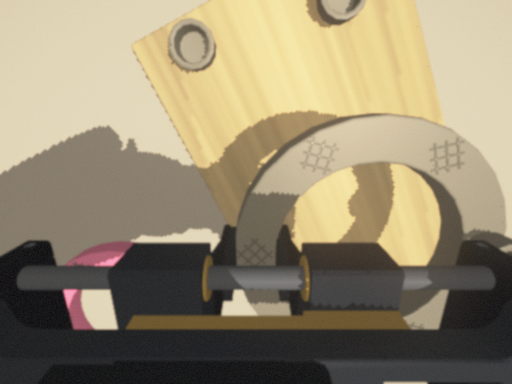

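View pics/s5c.png

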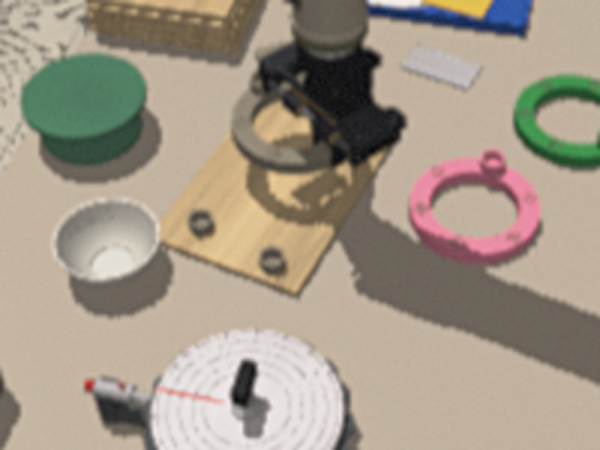

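The ring is held level, with its patches at the same pixels as before the lift. I'll measure where its centre sits in the grip.

```bash
python3 - <<'E'
from h import *
c=np.load("pics/w5.npz");img=c["pixels"];hsv=cv2.cvtColor(img,cv2.COLOR_RGB2HSV)
Rm=R.from_quat(c["eef_rot"]).as_matrix()
f=lambda p:plane(*ray_wrist(c,c,rows(p)),c["ee_pos"][2]-.0516)
T=lambda q:(np.c_[q-c["ee_pos"][:2],np.zeros(len(q))]@Rm)[:,:2]
S=cv2.GaussianBlur(hsv[:,:,1].astype(np.float32),(3,3),0)
ctr=np.array([370.,228.]);inn=[];out=[]
for d in np.arange(-150,1,5):
    a=np.radians(d);u=np.array([np.cos(a),np.sin(a)])
    def prof(r): 
        x=ctr[0]+r*u[0];y=ctr[1]+r*u[1]
        return cv2.remap(S,x.astype(np.float32)[None],y.astype(np.float32)[None],cv2.INTER_LINEAR)[0],x,y
    r=np.arange(45,92,.25);v,x,y=prof(r);i=np.argmin(np.gradient(v));inn.append((x[i],y[i]))
    r=np.arange(98,145,.25);v,x,y=prof(r);i=np.argmax(np.gradient(v));out.append((x[i],y[i]))
for nm,p in(("in",inn),("out",out)):
    q=T(f(p));k=np.ones(len(q),bool)
    for _ in range(8):
        m,r,e=circ(q[k]);e=np.hypot(*(q-m).T)-r;k=abs(e)<max(.0008,1.5*np.std(e[k]))
    print(nm,"centre in tool",m.round(4),r.round(4),k.sum(),len(q),np.std(e[k]).round(5))
P=T(f([(321,156),(447,157),(254,251)]));print(P)
d=P[1]-P[0];print("angle of patch pair vs y axis deg",np.degrees(np.arctan2(d[0],d[1])))
v=img[:,:,::-1].copy()
for p in inn+out: cv2.circle(v,(int(p[0]),int(p[1])),2,(0,0,255),-1)
cv2.imwrite("pics/w5f.png",v)
E
```

```text
in centre in tool [0.0143 0.0663] 0.0433 20 31 0.00033
out centre in tool [0.0065 0.062 ] 0.0754 17 31 0.00028
[[ 0.0598424   0.03566265]
 [ 0.05926334  0.10434458]
 [ 0.00171809 -0.00084311]]
angle of patch pair vs y axis deg -0.48304731563283265
```

View pics/w5f.png

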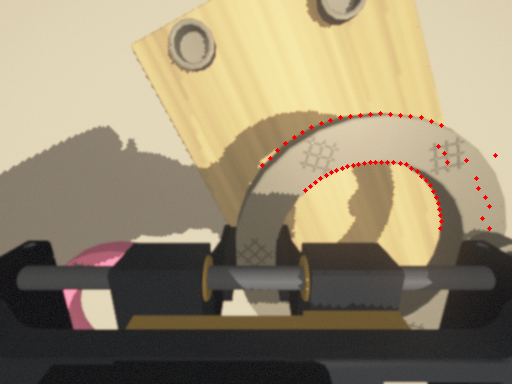

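```bash
python3 -c "
from h import *
go([.4364,.1853,.25],0)"
```

```text
t 7.95 pos [ 0.5054 -0.1842  0.1503] xyaw 52.64 yyaw -37.36 tilt [ 0.0001 -0.0002] F [-1.  -0.1 -5.7] T [0.22 0.28 0.  ] w 0.0242 q [ 0.62  0.3  -0.41  1.84  0.14  1.03 -0.5 ]
shift [ 0.2518 -0.279  -0.0998] turn z -0.652 full rotvec [ 2.00e-04  2.00e-04 -6.52e-01]
```

arm_command(
  commands=[
    [0, [0, 0, -0.005], [0, 0, 0]],
    [0, [0.003, -0.003, -0.015], [0, 0, 0]],
    [0, [0.01, -0.01, -0.028], [0, 0, -0.02]],
    [0, [0.023, -0.025, -0.042], [0, 0, -0.05]],
    [0, [0.04, -0.044, -0.056], [0, 0, -0.09]],
    [0, [0.06, -0.067, -0.07], [0, 0, -0.14]],
    [0, [0.08, -0.09, -0.083], [0, 0, -0.2]],
    [0, [0.1, -0.112, -0.092], [0, 0, -0.25]],
    [0, [0.12, -0.135, -0.097], [0, 0, -0.31]],
    [0, [0.14, -0.158, -0.098], [0, 0, -0.36]],
  ],
)

```text
time: 8.78
ee_pos: [0.4646, 0.0256, 0.2506]
eef_rot: [0.801, 0.599, 0.001, 0.001]
ft_force: [0.4, -0.2, -5.4]
width: 0.0243
```

```bash
python3 -c "
from h import *
go([.4364,.1853,.25],0)"
```

```text
t 8.78 pos [0.4646 0.0256 0.2506] xyaw 73.57 yyaw -16.43 tilt [ 0.003  -0.0009] F [ 0.4 -0.2 -5.4] T [0.06 0.23 0.03] w 0.0243 q [ 0.46  0.04 -0.62  1.9   0.03  1.21 -0.46]
shift [ 0.1452 -0.0722  0.0004] turn z -0.2868 full rotvec [ 0.0031  0.0004 -0.2868]
```

arm_command(
  commands=[
    [0, [0.018, -0.009, 0], [0, 0, -0.05]],
    [0, [0.036, -0.018, 0], [0, 0, -0.1]],
    [0, [0.056, -0.028, 0], [0, 0, -0.15]],
    [0, [0.076, -0.038, 0], [0, 0, -0.19]],
    [0, [0.096, -0.048, 0], [0, 0, -0.22]],
    [0, [0.113, -0.057, 0], [0, 0, -0.25]],
    [0, [0.126, -0.064, 0], [0, 0, -0.27]],
    [0, [0.134, -0.069, 0], [0, 0, -0.28]],
    [0, [0.138, -0.071, 0], [0, 0, -0.285]],
    [0, [0.139, -0.071, 0], [0, 0, -0.285]],
  ],
)

```text
time: 9.62
ee_pos: [0.4368, 0.1769, 0.2481]
eef_rot: [0.709, 0.705, -0.0, -0.0]
ft_force: [-0.2, 0.3, -5.2]
width: 0.0244
```

arm_command(
  commands=[
    [0, [0, 0, 0], [0, 0, 0]],
    [0, [0, 0, 0], [0, 0, 0]],
    [0, [0, 0, 0], [0, 0, 0]],
    [0, [0, 0, 0], [0, 0, 0]],
    [0, [0, 0, 0], [0, 0, 0]],
    [0, [0, 0, 0], [0, 0, 0]],
    [0, [0, 0, 0], [0, 0, 0]],
    [0, [0, 0, 0], [0, 0, 0]],
    [0, [0, 0, 0], [0, 0, 0]],
    [0, [0, 0, 0], [0, 0, 0]],
  ],
)

```text
time: 10.45
ee_pos: [0.4369, 0.1766, 0.2482]
eef_rot: [0.71, 0.705, 0.0, 0.0]
ft_force: [-0.0, 0.3, -4.6]
width: 0.024
```

```bash
python3 -c "
from h import *
go([.4364,.1853,.165],0)
c,s=snap('w6');np.savez('pics/w6.npz',**c,ee_pos=s['ee_pos'],eef_rot=s['eef_rot'])"
```

```text
t 10.45 pos [0.4369 0.1766 0.2482] xyaw 89.6 yyaw -0.4 tilt [ 0.0001 -0.0001] F [-0.   0.3 -4.6] T [-0.02  0.23 -0.  ] w 0.024 q [ 0.28  0.08 -0.78  1.88  0.06  1.21 -0.53]
shift [ 0.0087 -0.0006  0.0832] turn z -0.0069 full rotvec [ 0.0001  0.0001 -0.0069]
```

View pics/w6.png

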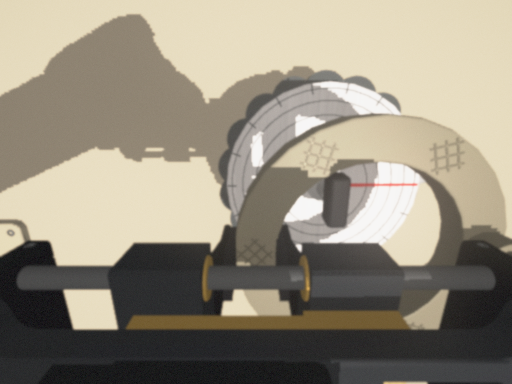

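The ring hasn't shifted in the grip and the knob is inside its bore. I'll correct sideways first, then descend.

arm_command(
  commands=[
    [0, [0.004, 0, 0], [0, 0, -0.003]],
    [0, [0.008, -0.0005, 0.003], [0, 0, -0.007]],
    [0, [0.0087, -0.0006, 0.01], [0, 0, -0.007]],
    [0, [0.0087, -0.0006, 0.022], [0, 0, -0.007]],
    [0, [0.0087, -0.0006, 0.036], [0, 0, -0.007]],
    [0, [0.0087, -0.0006, 0.05], [0, 0, -0.007]],
    [0, [0.0087, -0.0006, 0.063], [0, 0, -0.007]],
    [0, [0.0087, -0.0006, 0.075], [0, 0, -0.007]],
    [0, [0.0087, -0.0006, 0.082], [0, 0, -0.007]],
    [0, [0.0087, -0.0006, 0.083], [0, 0, -0.007]],
  ],
)

```text
time: 11.33
ee_pos: [0.4355, 0.1849, 0.1634]
eef_rot: [0.707, 0.707, -0.001, -0.001]
ft_force: [-1.2, 0.1, -4.2]
width: 0.0241
```

```bash
python3 -c "
from h import *
go([.4364,.1853,.1486],0)
c,s=snap('w7');np.savez('pics/w7.npz',**c,ee_pos=s['ee_pos'],eef_rot=s['eef_rot'])"
```

```text
t 11.33 pos [0.4355 0.1849 0.1634] xyaw 90.01 yyaw 0.01 tilt [-0.0027 -0.0006] F [-1.2  0.1 -4.2] T [ 0.02  0.2  -0.  ] w 0.0241 q [ 0.23  0.2  -0.78  1.97  0.16  1.04 -0.62]
shift [0.0004 0.0009 0.0148] turn z 0.0002 full rotvec [-0.0027  0.0006  0.0002]
```

View pics/w7.png

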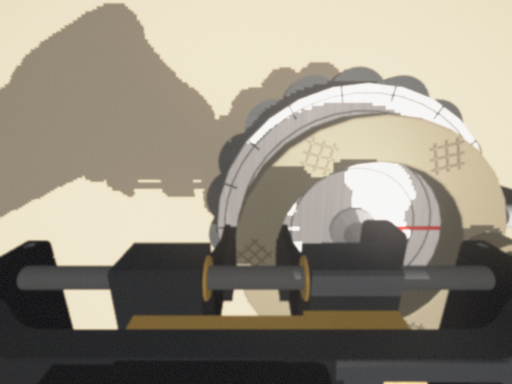

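arm_command(
  commands=[
    [0, [0, 0, 0.002], [0, 0, 0]],
    [0, [0, 0, 0.005], [0, 0, 0]],
    [0, [0, 0, 0.008], [0, 0, 0]],
    [0, [0, 0, 0.0105], [0, 0, 0]],
    [0, [0, 0, 0.012], [0, 0, 0]],
    [0, [0, 0, 0.013], [0, 0, 0]],
    [0, [0, 0, 0.0135], [0, 0, 0]],
    [0, [0, 0, 0.014], [0, 0, 0]],
    [0, [0, 0, 0.014], [0, 0, 0]],
    [0, [0, 0, 0.014], [0, 0, 0]],
  ],
)

```text
time: 12.22
ee_pos: [0.4364, 0.1853, 0.1513]
eef_rot: [0.707, 0.707, 0.0, 0.0]
ft_force: [-0.5, 0.3, -4.9]
width: 0.0242
```

arm_command(
  commands=[
    [0, [0, 0, 0.0005], [0, 0, 0]],
    [0, [0, 0, 0.0005], [0, 0, 0]],
    [0, [0, 0, 0.001], [0, 0, 0]],
    [0, [0, 0, 0.001], [0, 0, 0]],
    [0, [0, 0, 0.0015], [0, 0, 0]],
    [0, [0, 0, 0.0015], [0, 0, 0]],
    [0, [0, 0, 0.0015], [0, 0, 0]],
    [0, [0, 0, 0.0015], [0, 0, 0]],
    [0, [0, 0, 0.0015], [0, 0, 0]],
    [0, [0, 0, 0.0015], [0, 0, 0]],
  ],
)

```text
time: 13.05
ee_pos: [0.4364, 0.1853, 0.1497]
eef_rot: [0.707, 0.707, 0.0, 0.0]
ft_force: [-0.3, -0.0, -5.0]
width: 0.0242
```

```bash
python3 -c "
from h import *
go([.4364,.1853,.1486],0)"
```

```text
t 13.05 pos [0.4364 0.1853 0.1497] xyaw 90.0 yyaw -0.0 tilt [ 0.0001 -0.    ] F [-0.3 -0.  -5. ] T [0.02 0.26 0.01] w 0.0242 q [ 0.22  0.22 -0.78  1.98  0.18  1.01 -0.64]
shift [ 0.     -0.      0.0011] turn z -0.0 full rotvec [ 0.0001  0.     -0.    ]
```

arm_command(
  commands=[
    [0, [0, 0, 0.0003], [0, 0, 0]],
    [0, [0, 0, 0.0006], [0, 0, 0]],
    [0, [0, 0, 0.0009], [0, 0, 0]],
    [0, [0, 0, 0.0012], [0, 0, 0]],
    [0, [0, 0, 0.0014], [0, 0, 0]],
    [0, [0, 0, 0.0014], [0, 0, 0]],
    [0, [0, 0, 0.0014], [0, 0, 0]],
    [0, [0, 0, 0.0014], [0, 0, 0]],
    [0, [0, 0, 0.0014], [0, 0, 0]],
    [0, [0, 0, 0.0014], [0, 0, 0]],
  ],
)

```text
time: 13.88
ee_pos: [0.4364, 0.1853, 0.1485]
eef_rot: [0.707, 0.707, 0.0, 0.0]
ft_force: [-2.8, -1.0, 4.0]
width: 0.024
```

```bash
python3 -c "
from h import *
go([.4364,.1853,.1486],0)"
```

```text
t 13.88 pos [0.4364 0.1853 0.1485] xyaw 90.0 yyaw 0.0 tilt [ 0.0003 -0.0001] F [-2.8 -1.   4. ] T [-0.29  0.62 -0.01] w 0.024 q [ 0.22  0.22 -0.78  1.98  0.19  1.01 -0.64]
shift [-0.     -0.     -0.0001] turn z 0.0 full rotvec [0.0003 0.0001 0.    ]
```

Contact: the force went from -5 to +4 N. Opening to 50% only, so the inner finger stays clear of the knob.

arm_command(
  commands=[
    [28, [0, 0, 0], [0, 0, 0]],
    [30, [0, 0, 0], [0, 0, 0]],
    [34, [0, 0, 0], [0, 0, 0]],
    [38, [0, 0, 0], [0, 0, 0]],
    [42, [0, 0, 0], [0, 0, 0]],
    [46, [0, 0, 0], [0, 0, 0]],
    [50, [0, 0, 0], [0, 0, 0]],
    [50, [0, 0, 0], [0, 0, 0]],
    [50, [0, 0, 0], [0, 0, 0]],
    [50, [0, 0, 0], [0, 0, 0]],
  ],
)

```text
time: 14.72
ee_pos: [0.4364, 0.1853, 0.1483]
eef_rot: [0.707, 0.707, 0.0, 0.0]
ft_force: [-0.9, 0.5, -0.5]
width: 0.0433
```

arm_command(
  commands=[
    [50, [0, 0, 0], [0, 0, 0]],
    [50, [0, 0, -0.005], [0, 0, 0]],
    [50, [0, 0, -0.015], [0, 0, 0]],
    [50, [0, 0, -0.03], [0, 0, 0]],
    [50, [0, 0, -0.05], [0, 0, 0]],
    [50, [0, 0, -0.075], [0, 0, 0]],
    [50, [0, 0, -0.1], [0, 0, 0]],
    [50, [0, 0, -0.12], [0, 0, 0]],
    [50, [0, 0, -0.135], [0, 0, 0]],
    [50, [0, 0, -0.14], [0, 0, 0]],
  ],
)

```text
time: 15.55
ee_pos: [0.437, 0.1859, 0.2916]
eef_rot: [0.707, 0.707, 0.002, 0.001]
ft_force: [0.1, 1.1, -0.2]
width: 0.0436
```

```bash
python3 -c "
from h import *
go([.5064,.1253,.32],0)"
```

```text
t 15.55 pos [0.437  0.1859 0.2916] xyaw 90.02 yyaw 0.02 tilt [0.0042 0.0008] F [ 0.1  1.1 -0.2] T [ 0.02 -0.13 -0.  ] w 0.0436 q [ 0.28  0.05 -0.79  1.81  0.04  1.29 -0.52]
shift [-0.0606  0.0695 -0.0282] turn z 0.0003 full rotvec [ 0.0042 -0.0008  0.0003]
```

arm_command(
  commands=[
    [50, [-0.01, 0.012, -0.005], [0, 0, 0]],
    [50, [-0.023, 0.027, -0.012], [0, 0, 0]],
    [50, [-0.037, 0.043, -0.02], [0, 0, 0]],
    [50, [-0.049, 0.057, -0.026], [0, 0, 0]],
    [50, [-0.057, 0.066, -0.03], [0, 0, 0]],
    [50, [-0.06, 0.07, -0.032], [0, 0, 0]],
    [50, [-0.06, 0.07, -0.032], [0, 0, 0]],
    [50, [-0.06, 0.07, -0.032], [0, 0, 0]],
    [50, [-0.06, 0.07, -0.032], [0, 0, 0]],
    [50, [-0.06, 0.07, -0.032], [0, 0, 0]],
  ],
)

```text
time: 16.38
ee_pos: [0.5057, 0.1261, 0.3201]
eef_rot: [0.707, 0.708, -0.0, -0.0]
ft_force: [-0.3, -0.5, 0.1]
width: 0.0434
```

```bash
python3 -c "
from h import *
st()
c,s=snap('w8');np.savez('pics/w8.npz',**c,ee_pos=s['ee_pos'],eef_rot=s['eef_rot'])
v=c['pixels'][:,:,::-1]
cv2.imwrite('pics/w8c.png',cv2.resize(v[10:210,160:380],None,fx=3,fy=3,interpolation=cv2.INTER_CUBIC))"
```

```text
t 16.38 pos [0.5057 0.1261 0.3201] xyaw 90.09 yyaw 0.09 tilt [-0.0003 -0.0002] F [-0.3 -0.5  0.1] T [ 0.01 -0.11 -0.01] w 0.0434 q [ 0.33  0.15 -0.73  1.66  0.1   1.37 -0.41]
```

View pics/w8c.png

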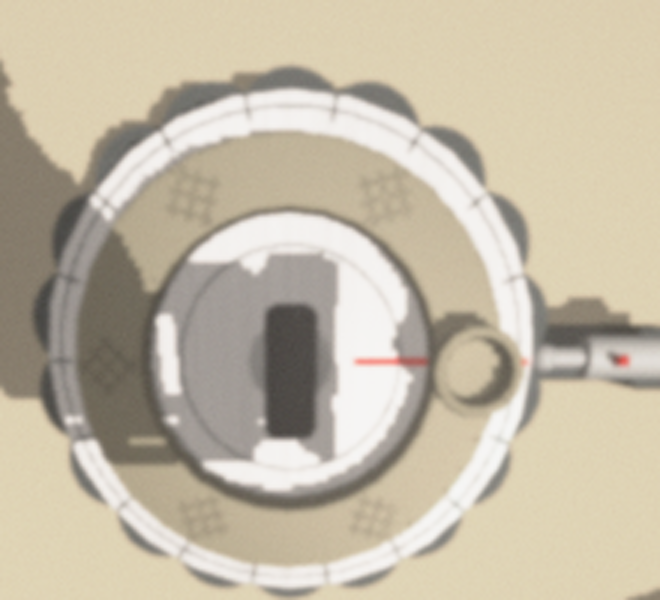

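The ring lies on the head with its cup on the red line at crop (478,367) and a roughly even rim all round. Checking the numbers.

```bash
cat > m8.py <<'E'
from h import *
import sys
c=np.load(sys.argv[1]);img=c["pixels"];hsv=cv2.cvtColor(img,cv2.COLOR_RGB2HSV)
S=cv2.GaussianBlur(hsv[:,:,1].astype(np.float32),(3,3),0);g=cv2.GaussianBlur(cv2.cvtColor(img,cv2.COLOR_RGB2GRAY).astype(np.float32),(3,3),0)
ctr=np.array([257.,127.])
def scan(I,r0,r1,sgn,skip=lambda d:False,z=.097):
    p=[]
    for d in range(0,360,4):
        if skip(d):continue
        a=np.radians(d);r=np.arange(r0,r1,.2);x=ctr[0]+r*np.cos(a);y=ctr[1]+r*np.sin(a)
        v=cv2.remap(I,x.astype(np.float32)[None],y.astype(np.float32)[None],cv2.INTER_LINEAR)[0]
        i=np.argmax(sgn*np.gradient(v));p.append((x[i],y[i]))
    q=plane(*ray_wrist(c,c,rows(p)),z);k=np.ones(len(q),bool)
    for _ in range(8):
        m,r,e=circ(q[k]);e=np.hypot(*(q-m).T)-r;k=abs(e)<max(.001,1.5*np.std(e[k]))
    print(m.round(4),r.round(4),k.sum(),len(q),np.std(e[k]).round(5));return m
sk=lambda d:d<28 or d>332
print("outer");scan(S,64,78,-1,sk)
print("inner");scan(S,42,56,1,sk)
print("head");scan(g,74,90,-1,sk,.075)
f=lambda x,y:(x/3+160-.33,y/3+10-.33)
w=lambda uv,z:plane(*ray_wrist(c,c,rows(uv)),z)[0].round(4)
print("cup",w(f(479,368),.115),"patch opp",w(f(109,364),.097),"others",[w(f(*p),.097) for p in[(193,195),(372,518),(384,195),(204,518)]],"line",w(f(355,361),.075),w(f(424,361),.075))
E
python3 m8.py pics/w8.npz
```

```text
outer
[0.5057 0.185 ] 0.0815 75 77 0.00034
inner
[0.5057 0.1863] 0.054 76 77 0.00035
head
[0.5065 0.1852] 0.0992 76 77 0.0004
cup [0.5752 0.1858] patch opp [0.4365 0.1856] others [array([0.471 , 0.2455]), array([0.5401, 0.1242]), array([0.5403, 0.2456]), array([0.4713, 0.1241])] line [0.5332 0.1852] [0.5617 0.1852]
```

Ring within about 1 mm of the wheel's centre, cup on the line to under 1 mm. Next, the knob: grasp point z 0.121 means TCP z 0.172.

```bash
python3 -c "
from h import *
go([.5064,.1852,.22],0)"
```

```text
t 16.43 pos [0.5058 0.126  0.3202] xyaw 90.07 yyaw 0.07 tilt [-0.0001 -0.0004] F [ 0.  -0.3 -0.2] T [-0.03 -0.05 -0.06] w 0.0436 q [ 0.33  0.15 -0.73  1.66  0.1   1.37 -0.41]
shift [0.0593 0.0007 0.1002] turn z 0.0013 full rotvec [-0.0001  0.0004  0.0013]
```

arm_command(
  commands=[
    [48, [0.01, 0, 0.012], [0, 0, 0]],
    [48, [0.024, 0, 0.03], [0, 0, 0]],
    [48, [0.04, 0, 0.052], [0, 0, 0]],
    [48, [0.051, 0, 0.075], [0, 0, 0]],
    [48, [0.057, 0.0005, 0.09], [0, 0, 0]],
    [48, [0.059, 0.0007, 0.097], [0, 0, 0]],
    [48, [0.059, 0.0007, 0.1], [0, 0, 0]],
    [48, [0.059, 0.0007, 0.1], [0, 0, 0]],
    [48, [0.059, 0.0007, 0.1], [0, 0, 0]],
    [48, [0.059, 0.0007, 0.1], [0, 0, 0]],
  ],
)

```text
time: 17.27
ee_pos: [0.5076, 0.1839, 0.2214]
eef_rot: [0.707, 0.707, 0.001, 0.001]
ft_force: [0.1, 0.3, 1.1]
width: 0.0416
```

```bash
python3 -c "
from h import *
go([.5064,.1852,.172],0)
snap('s9','side');c,s=snap('w9')
a=cv2.imread('pics/s9.png');cv2.imwrite('pics/s9c.png',cv2.resize(a[150:300,150:330],None,fx=3,fy=3,interpolation=cv2.INTER_CUBIC))"
```

```text
t 17.27 pos [0.5076 0.1839 0.2214] xyaw 89.95 yyaw -0.05 tilt [0.0017 0.    ] F [0.1 0.3 1.1] T [-0.05 -0.12  0.01] w 0.0416 q [ 0.22  0.28 -0.75  1.75  0.21  1.19 -0.59]
shift [ 0.0013 -0.0013  0.0494] turn z -0.0009 full rotvec [ 0.0017 -0.     -0.0009]
```

View pics/w9.png

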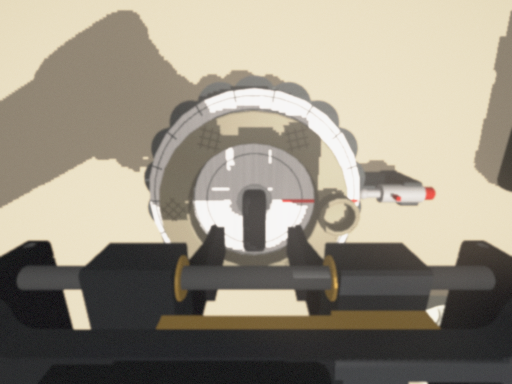

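View pics/s9c.png

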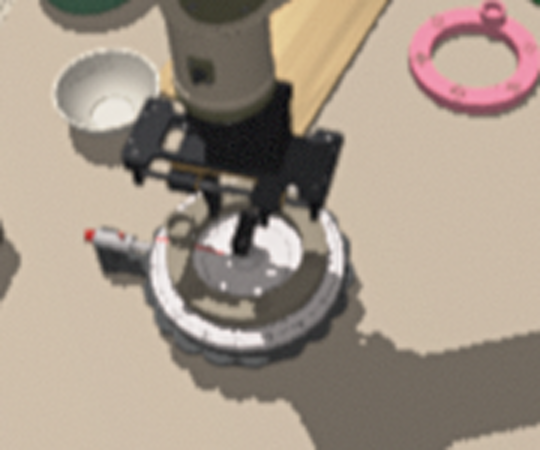

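The knob is centred between the fingers and the inner finger is clear of the cup. Descending.

arm_command(
  commands=[
    [48, [0, 0, 0.003], [0, 0, 0]],
    [48, [0, 0, 0.01], [0, 0, 0]],
    [48, [0, 0, 0.02], [0, 0, 0]],
    [48, [0, 0, 0.03], [0, 0, 0]],
    [48, [0, 0, 0.038], [0, 0, 0]],
    [48, [0, 0, 0.044], [0, 0, 0]],
    [48, [0, 0, 0.048], [0, 0, 0]],
    [48, [0, 0, 0.048], [0, 0, 0]],
    [48, [0, 0, 0.048], [0, 0, 0]],
    [48, [0, 0, 0.048], [0, 0, 0]],
  ],
)

```text
time: 18.2
ee_pos: [0.5073, 0.1844, 0.1727]
eef_rot: [0.707, 0.707, 0.0, 0.0]
ft_force: [0.1, -0.3, -0.3]
width: 0.0418
```

```bash
python3 -c "
from h import *
go([.5064,.1852,.172],0)"
```

```text
t 18.2 pos [0.5073 0.1844 0.1727] xyaw 90.0 yyaw 0.0 tilt [0.0006 0.0002] F [ 0.1 -0.3 -0.3] T [ 0.   -0.04 -0.03] w 0.0418 q [ 0.2   0.34 -0.73  1.8   0.25  1.1  -0.62]
shift [ 0.0008 -0.0009  0.0007] turn z 0.0 full rotvec [ 0.0006 -0.0002  0.    ]
```

Close on the knob with the small correction.

arm_command(
  commands=[
    [48, [0.0006, -0.0007, 0], [0, 0, 0]],
    [40, [0.0006, -0.0007, 0], [0, 0, 0]],
    [30, [0.0006, -0.0007, 0], [0, 0, 0]],
    [25, [0.0006, -0.0007, 0], [0, 0, 0]],
    [20, [0.0006, -0.0007, 0], [0, 0, 0]],
    [10, [0.0006, -0.0007, 0], [0, 0, 0]],
    [0, [0.0006, -0.0007, 0], [0, 0, 0]],
    [0, [0.0006, -0.0007, 0], [0, 0, 0]],
    [0, [0.0006, -0.0007, 0], [0, 0, 0]],
    [0, [0.0006, -0.0007, 0], [0, 0, 0]],
  ],
  squeeze=40,
)

```text
time: 19.03
ee_pos: [0.5065, 0.1848, 0.1724]
eef_rot: [0.707, 0.707, 0.0, 0.0]
ft_force: [0.3, -0.2, -0.0]
width: 0.0176
```

```bash
python3 -c "
from h import *
go([.5064,.1852,.172],0)"
```

```text
t 19.03 pos [0.5065 0.1848 0.1724] xyaw 90.0 yyaw -0.0 tilt [ 0.0003 -0.    ] F [ 0.3 -0.2 -0. ] T [-0.02 -0.24  0.03] w 0.0176 q [ 0.2   0.34 -0.73  1.8   0.25  1.1  -0.62]
shift [ 0.0004 -0.0001  0.0004] turn z -0.0001 full rotvec [ 0.0003  0.     -0.0001]
```

Gripped at 17.6 mm. Turning clockwise (+z of the tool) one stop at a time, feeling the moment.

arm_command(
  commands=[
    [0, [0, 0, 0], [0, 0, 0.03]],
    [0, [0, 0, 0], [0, 0, 0.07]],
    [0, [0, 0, 0], [0, 0, 0.11]],
    [0, [0, 0, 0], [0, 0, 0.15]],
    [0, [0, 0, 0], [0, 0, 0.19]],
    [0, [0, 0, 0], [0, 0, 0.23]],
    [0, [0, 0, 0], [0, 0, 0.27]],
    [0, [0, 0, 0], [0, 0, 0.31]],
    [0, [0, 0, 0], [0, 0, 0.34]],
    [0, [0, 0, 0], [0, 0, 0.349]],
  ],
)

```text
time: 19.87
ee_pos: [0.5064, 0.1848, 0.1724]
eef_rot: [0.82, 0.573, 0.0, 0.0]
ft_force: [0.4, 0.1, 0.9]
width: 0.0179
```

```bash
python3 -c "
from h import *
go([.5064,.1852,.172],-20);snap('w10')"
```

```text
t 19.87 pos [0.5064 0.1848 0.1724] xyaw 69.91 yyaw -20.09 tilt [ 0.0001 -0.0001] F [0.4 0.1 0.9] T [-0.06 -0.09  0.05] w 0.0179 q [ 0.15  0.32 -0.68  1.8   0.23  1.09 -0.96]
shift [ 0.0003 -0.0001  0.0004] turn z -0.0015 full rotvec [ 0.0002  0.0001 -0.0015]
```

View pics/w10.png

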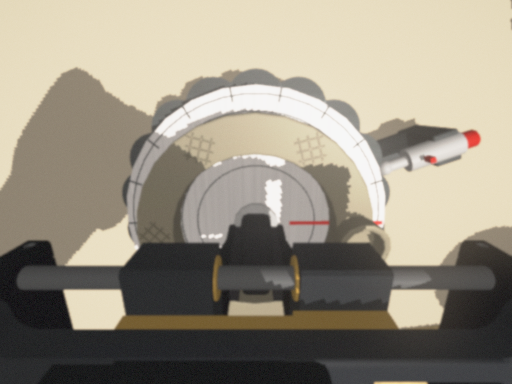

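The wheel and ring turned with the tool: the red line is horizontal in the wrist view at row 222, with the post now 20° off it. Second stop next.

arm_command(
  commands=[
    [0, [0, 0, 0], [0, 0, 0.03]],
    [0, [0, 0, 0], [0, 0, 0.07]],
    [0, [0, 0, 0], [0, 0, 0.11]],
    [0, [0, 0, 0], [0, 0, 0.15]],
    [0, [0, 0, 0], [0, 0, 0.19]],
    [0, [0, 0, 0], [0, 0, 0.23]],
    [0, [0, 0, 0], [0, 0, 0.27]],
    [0, [0, 0, 0], [0, 0, 0.31]],
    [0, [0, 0, 0], [0, 0, 0.34]],
    [0, [0, 0, 0], [0, 0, 0.349]],
  ],
)

```text
time: 20.75
ee_pos: [0.5064, 0.1849, 0.1724]
eef_rot: [0.906, 0.422, 0.0, 0.0]
ft_force: [-0.4, -0.3, 2.0]
width: 0.0177
```

```bash
python3 -c "
from h import *
go([.5064,.1852,.172],-60)"
```

```text
t 20.75 pos [0.5064 0.1849 0.1724] xyaw 49.97 yyaw -40.03 tilt [ 0.0001 -0.0001] F [-0.4 -0.3  2. ] T [-0.09  0.01  0.01] w 0.0177 q [ 0.11  0.31 -0.63  1.8   0.2   1.09 -1.29]
shift [ 0.0002 -0.0001  0.0004] turn z 0.3486 full rotvec [1.000e-04 0.000e+00 3.486e-01]
```

arm_command(
  commands=[
    [0, [0, 0, 0], [0, 0, 0.03]],
    [0, [0, 0, 0], [0, 0, 0.07]],
    [0, [0, 0, 0], [0, 0, 0.11]],
    [0, [0, 0, 0], [0, 0, 0.15]],
    [0, [0, 0, 0], [0, 0, 0.19]],
    [0, [0, 0, 0], [0, 0, 0.23]],
    [0, [0, 0, 0], [0, 0, 0.27]],
    [0, [0, 0, 0], [0, 0, 0.31]],
    [0, [0, 0, 0], [0, 0, 0.34]],
    [0, [0, 0, 0], [0, 0, 0.349]],
  ],
)

```text
time: 21.58
ee_pos: [0.5063, 0.1849, 0.1724]
eef_rot: [0.966, 0.259, -0.0, 0.0]
ft_force: [-0.6, 0.2, 2.1]
width: 0.0177
```

arm_command(
  commands=[
    [0, [0, 0, 0], [0, 0, 0]],
    [0, [0, 0, 0], [0, 0, 0]],
    [0, [0, 0, 0], [0, 0, 0]],
    [0, [0, 0, 0], [0, 0, 0]],
    [0, [0, 0, 0], [0, 0, 0]],
    [0, [0, 0, 0], [0, 0, 0]],
    [0, [0, 0, 0], [0, 0, 0]],
    [0, [0, 0, 0], [0, 0, 0]],
    [0, [0, 0, 0], [0, 0, 0]],
    [0, [0, 0, 0], [0, 0, 0]],
  ],
)

```text
time: 22.42
ee_pos: [0.5063, 0.1849, 0.1724]
eef_rot: [0.966, 0.259, -0.0, 0.0]
ft_force: [-1.1, -0.3, 3.2]
width: 0.0176
```

```bash
python3 - <<'E'
from h import *
go([.5064,.1852,.172],-60)
c,s=snap('w11')
img=c["pixels"];hsv=cv2.cvtColor(img,cv2.COLOR_RGB2HSV)
red=((hsv[:,:,0]<6)|(hsv[:,:,0]>174))&(hsv[:,:,1]>120)&(hsv[:,:,2]>70)
ys,xs=np.nonzero(red);k=(xs>280)&(xs<335)&(ys>210)&(ys<235)
p=plane(*ray_wrist(c,s,np.c_[xs[k],ys[k]].astype(float)),.075)
l=cv2.fitLine(p.astype(np.float32),cv2.DIST_L2,0,.01,.01).ravel();print(len(p),"line yaw",np.degrees(np.arctan2(l[1],l[0])))
snap('s11','side');a=cv2.imread('pics/s11.png');cv2.imwrite('pics/s11c.png',cv2.resize(a[150:300,150:330],None,fx=3,fy=3,interpolation=cv2.INTER_CUBIC))
E
```

```text
t 22.42 pos [0.5063 0.1849 0.1724] xyaw 30.02 yyaw -59.98 tilt [-0. -0.] F [-1.1 -0.3  3.2] T [-0.06  0.43  0.01] w 0.0176 q [ 0.06  0.3  -0.57  1.81  0.18  1.09 -1.62]
shift [ 0.0002 -0.0002  0.0004] turn z 0.0003 full rotvec [0.     0.     0.0003]
77 line yaw -59.92253
```

View pics/w11.png

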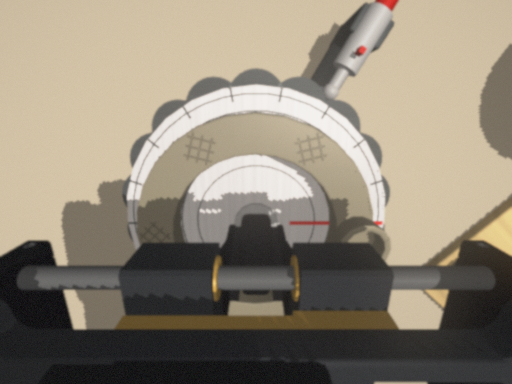

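View pics/s11c.png

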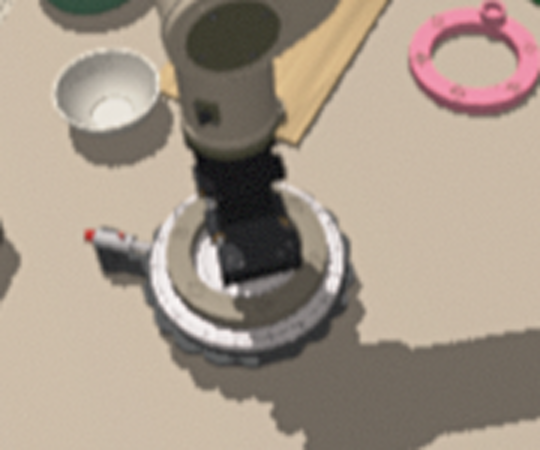

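The red line reads -59.9°, which is 1.046 rad clockwise. The ring patches at (200,150) and (312,150) haven't moved relative to the tool, and the plunger sits in a hollow. Handing in.

```bash
python3 -c "
from bench import *
print(close_job())"
```

```text
the job is handed in; nothing more can be done
None
```

The ring is on the wheel with its cup on the red zero line. The wheel is at the third click, and the arm is still gripping the knob there. The job was handed in at about 22.5 s; no verdict was reported.

**Ring placement:** After I let go, the wrist camera put the ring's centre about 1 mm from the wheel's axis and its cup within about 1 mm of the zero line. It touched down at the expected height with light contact. I checked that it lay flat only by that height and by eye.

**Turning:** I turned the wheel clockwise in three 20° steps. At the end the red line read -59.9° (1.046 rad, target 1.047), and the tool read -59.98°. The fingers were 17.6 mm apart on the 18 mm bar with the grip set to 40 N. The ring had not shifted on the wheel between the first and third clicks.

**What disagreed or wasn't checked:**
- **Scene camera:** the first rough positions from the scene camera were about 6 mm off the wrist camera's. I used the wrist values throughout, and the grasp and placement agreed with them.
- **Clicks:** I did not feel them clearly, because I read the moment only at the end of each step. The stops are judged from the angle and the pictures.
- **Loose things:** I did not measure the loose items again at the end. I saw no contact with any of them.

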